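# Snap the marzipan box shut

### The arm

A 6-joint arm with a two-finger parallel gripper is mounted at the origin on the work surface. World frame = base frame: x ahead of the robot, y to its left, z up, the work surface at z = 0. Lengths are in m, angles in degrees, forces in N, time in s.
With the tool pointing down it reaches from about 0.4 to 0.825 m from the base axis. Payload 7 kg.
Tool frame: the origin (TCP) lies at the very end of the fingers, on their centre line; the grasp point (between the pads) lies 19 mm behind it (r.grip_depth is the distance from the TCP to the grasp point, in m); z points along the fingers, y is the line along which they close (so a half turn about z gives the same grasp; the last joint's range is limited). The gripper opens to 88 mm and grips with 3 to 60 N. Pads are 19 mm wide; open, the fingers measure 130 mm over their backs; the gripper's body (78 mm by 193 mm) begins 47 mm behind the grasp point.
Start: joints at [-56.488, 20.546, 0.682, 0, -70.136, -16.507], TCP at [0.197, -0.645, 0.227] pointing down, gripper open.
Joint ranges: [-176.03, 176.03], [-82.01, 121.73], [-58.28, 71.71], [-173.87, 95.51], [-174.79, -0.11], [-173.66, 173.66]. Speed limits (degrees/s): [136.94, 136.94, 172.46, 180, 180, 180].

### API

Orientations are given as [roll, pitch, yaw] about the fixed x, y, z axes, in that order (R = Rz(yaw) Ry(pitch) Rx(roll)).
In Python, from plant import r gives the robot as it stands.
- The arm moves only by the tool play_rows, never from a script. Its argument "rows" is a list that holds one entry, the list of rows, each a list of 5 numbers: the closure, from 0 (fully open) to 1 (shut), then the shift along the tool's x, y, z each as a share of 0.5 m, from -1 to 1, then the turn about the tool's z as a share of 1.5 rad, from -1 to 1. A call has exactly 8 rows; each row is the pose to reach, as a shift and turn from the pose commanded when the call began, along the tool's axes at that moment; what a row does not reach only later rows make up. A row lasts 1/12 s, in which the tool goes at most 41.7 mm and 7.16 degrees, less where a joint would pass 70% of its speed; a pose out of reach is approached as far as the arm can. A call with a number of a shift or a turn outside -1 to 1 is refused whole. A call with a gripper value outside its range is refused whole. The fingers move at their own pace and stop on an object; "squeeze" is the grip in N (left out, the last holds). Time passes only in rows, so rows that repeat a pose let the fingers close, or fill a call up. It gives the time, the measured TCP pose, the force, the opening and the grip force at its end, in the units of the state.
- r.get_state(): the state, without advancing time (a new reading comes with each control period).
- r.capture(name): name is "side" or "top" or "wrist"; returns the picture (400x640x3 uint8, red, green, blue); there is no depth.
- r.camera_info(name): a dict with "fovy" (degrees; the focal length in pixels is half the picture's height over the tangent of half this angle, whatever the lens; pixels are square), "cx", "cy" (the principal point, pixels), "k1" (the pictures are not rectified: a ray, as slopes to the right and down, at radius r is drawn at 1 + k1 r^2 times it, then the intrinsics apply), "pose" (4x4, takes a point from camera to world coordinates). Camera axes: x right, y down, z forward; pixel columns grow to the right and rows downward; lengths in m; the calibration is good to about 2 mm. A picture is of the moment at which its call begins: read the wrist's pose just before it. camera_info takes no time and is no camera call; for the wrist camera it gives the pose at the moment of the call.
- r.close_job(): hands the job in; it is judged then, once.
The state is a dict: "time_s": time; "joints": joint angles; "qd": joint speeds; "joint_torque": joint torques, N m; "tcp_pos": TCP position; "eef_rot": TCP orientation; "contact_force": force on the tool from outside, world axes, zero at the start; "moment": the same for the moment, N m; "gripper_width": finger opening in m; "gripper_force": force on a finger pad.
Only numpy, scipy, OpenCV 4.12 (cv2) and the standard library are available. Lean on these libraries where they do the work, as an engineer would, in place of code of your own. Each camera call takes 0.05 s, during which the arm holds its last target. There are 200 camera calls.

### The job

The lid of the box of marzipan penguins lies on, but all four sections of its white rim are still popped up. With the fingertips, press round the rim section by section until each of the four has clicked down and stays flush with the lid's corners, then take the hand away. Only press: do not lift, tip or shove the box, and leave the figures, cups and jar around it standing where they are.

Things in the scene. Friction and masses are not known exactly. Their poses are not given: they have to be found in the camera images.
- sweet_box: loose grey plastic tub with white snap-fit lid, 200 mm (its x) by 140 mm (its y), 0.65 to 0.95 kg. Origin: centre of its underside. Lid: fixed white corner blocks 28 x 28 mm, tops 70 mm above the table; between them the four white rim sections (long ones along x); in the middle a clear window, top at 59 mm, penguin figures seen through it
- rim_near (a joint): rim section at the -x end (short side), m down: 0 = popped up, top 79 mm above the table; 0.009 = shut, top at 70 mm, flush with the corner blocks. Moves straight down and snaps: 8 N starts it, resistance falls to nothing half way (4.5 mm); past that it pulls itself down and stays; released earlier it springs up
- rim_near_top (a point): centre of the top face of that rim section (at the -x end (short side)), a flat bar 82 mm long and 26 mm wide, 11 mm thick, with three small ribs in the middle; the point moves down with the bar; its axes are the box's. Beside it, the window lies 11 mm lower than the shut bar
- rim_far (a joint): rim section at the +x end (short side), m down: 0 = popped up, top 79 mm above the table; 0.009 = shut, top at 70 mm, flush with the corner blocks. Moves straight down and snaps: 8 N starts it, resistance falls to nothing half way (4.5 mm); past that it pulls itself down and stays; released earlier it springs up
- rim_far_top (a point): centre of the top face of that rim section (at the +x end (short side)), a flat bar 82 mm long and 26 mm wide, 11 mm thick, with three small ribs in the middle; the point moves down with the bar; its axes are the box's. Beside it, the window lies 11 mm lower than the shut bar
- rim_left (a joint): rim section along the +y long side, m down: 0 = popped up, top 79 mm above the table; 0.009 = shut, top at 70 mm, flush with the corner blocks. Moves straight down and snaps: 8 N starts it, resistance falls to nothing half way (4.5 mm); past that it pulls itself down and stays; released earlier it springs up
- rim_left_top (a point): centre of the top face of that rim section (along the +y long side), a flat bar 142 mm long and 26 mm wide, 11 mm thick, with three small ribs in the middle; the point moves down with the bar; its axes are the box's. Beside it, the window lies 11 mm lower than the shut bar
- rim_right (a joint): rim section along the -y long side, m down: 0 = popped up, top 79 mm above the table; 0.009 = shut, top at 70 mm, flush with the corner blocks. Moves straight down and snaps: 8 N starts it, resistance falls to nothing half way (4.5 mm); past that it pulls itself down and stays; released earlier it springs up
- rim_right_top (a point): centre of the top face of that rim section (along the -y long side), a flat bar 142 mm long and 26 mm wide, 11 mm thick, with three small ribs in the middle; the point moves down with the bar; its axes are the box's. Beside it, the window lies 11 mm lower than the shut bar
- penguin_a: bystander, loose: marzipan penguin, 60 mm tall, 33 mm across, standing close beside the box; origin at the centre of its underside
- penguin_b: bystander, loose: marzipan penguin, 60 mm tall, 33 mm across, standing close beside the box; origin at the centre of its underside
- penguin_c: bystander, loose: marzipan penguin, 60 mm tall, 33 mm across, standing close beside the box; origin at the centre of its underside
- cup_a: bystander, loose: white ceramic paint cup, 55 mm tall, 76 mm across the rim, standing close beside the box; origin at the centre of its underside
- cup_b: bystander, loose: white ceramic paint cup, 55 mm tall, 76 mm across the rim, standing close beside the box; origin at the centre of its underside
- jar: bystander, loose: small glass jar with steel cap, 75 mm tall, 48 mm across, standing close beside the box; origin at the centre of its underside

How it is judged:
By the outcome, as a careful person would: the job done as asked, in the order asked, and still so for the second after the job is handed in, with the robot touching nothing.
It also fails if it takes over 45 s, if anything falls off the work surface, if the arm or the gripper's body presses on something with over 40 N, if the wrist force passes 120 N, or if a joint passes its speed limit or range.

## Working session

There is one attempt and no reset: what is moved stays moved. The work goes in short steps, Python scripts to look and compute and a tool call to move; the robot and the scene stay as the last step left them, time stands still between calls to the robot, and variables do not carry over. Pictures are saved under pics/ and viewed, at most 10 in all, crops included, and the job is handed in when it is done.

Besides the shell and the picture viewer there is one more tool, called as a command line: name --argument value ..., lists and objects as JSON in quotes. play_rows: Moves the arm, as the interface text tells. Its arguments: {"type":"object","properties":{"rows":{"type":"array","items":{"type":"array","items":{"type":"array","items":{"type":"number"}}}},"squeeze":{"type":"number"}},"required":["rows"]}

```bash
mkdir -p pics; ls; python3 - <<'E'
from plant import r
import cv2
for n in("top","side"):
    cv2.imwrite(f"pics/{n}0.png",r.capture(n)[:,:,::-1]); i=r.camera_info(n); print(n,i)
s=r.get_state();print({k:s[k] for k in("time_s","tcp_pos","eef_rot","contact_force","gripper_width")})
E
```

```text
pics
top {'fovy': 44.69343476012566, 'cx': 323.8869504267966, 'cy': 198.94925357342225, 'k1': -0.07416394942295902, 'pose': array([[-0.01994432, -0.99621828,  0.08456574,  0.47122181],
       [-0.99976882,  0.01919265, -0.00969234,  0.05591639],
       [ 0.00803264, -0.0847395 , -0.99637076,  1.13385717],
       [ 0.        ,  0.        ,  0.        ,  1.        ]])}
side {'fovy': 54.059481905070804, 'cx': 320.0210640030306, 'cy': 202.4248514973665, 'k1': -0.07581218247693311, 'pose': array([[-0.91840961, -0.20560375,  0.33801019,  0.29524288],
       [-0.39560161,  0.46685774, -0.7909129 ,  0.66255782],
       [ 0.00481198, -0.86009938, -0.51010381,  0.48426328],
       [ 0.        ,  0.        ,  0.        ,  1.        ]])}
{'time_s': 0.1, 'tcp_pos': array([ 0.19726754, -0.64507061,  0.22572851]), 'eef_rot': array([ 1.79914670e+02, -8.09395820e-03, -1.63000687e+02]), 'contact_force': array([0.64693208, 0.09629352, 0.33847953]), 'gripper_width': 0.08757632109365922}
```

View pics/top0.png

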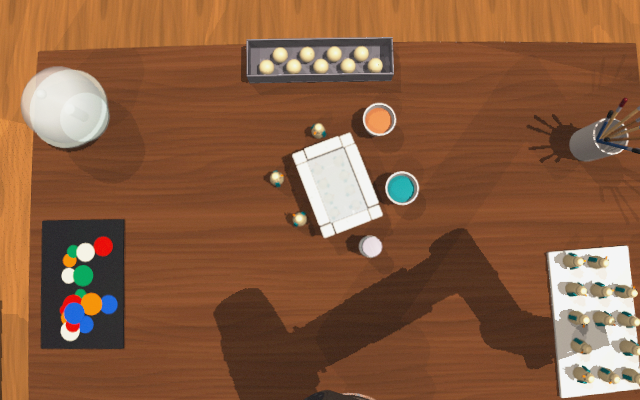

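View pics/side0.png

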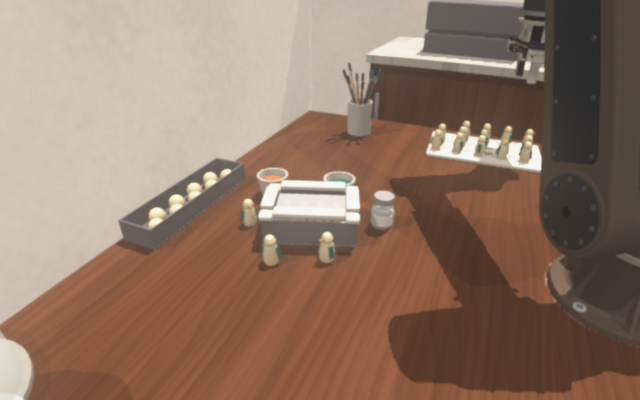

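The top view shows the box's white rim with corners near (292,155), (350,134), (382,213), (325,236). There are penguins on its left, cups at (379,120) and (402,188), and the jar at (370,246). The side view shows all the rims raised.

```bash
cat > h.py <<'E'
import numpy as np,cv2
from plant import r
def K(i):
    f=200/np.tan(np.radians(i["fovy"]/2)); return np.array([[f,0,i["cx"]],[0,f,i["cy"]],[0,0,1]])
def cast(i,px,z):
    s=cv2.undistortPoints(np.float64(px).reshape(-1,1,2),K(i),np.array([i["k1"],0,0,0]),None,None)[:,0] if 0 else None
    n=(np.float64(px).reshape(-1,2)-[i["cx"],i["cy"]])/K(i)[0,0]; u=n.copy()
    for _ in range(10): u=n/(1+i["k1"]*(u**2).sum(1,keepdims=True))
    d=np.c_[u,np.ones(len(u))]@i["pose"][:3,:3].T; o=i["pose"][:3,3]
    return o+d*((z-o[2])/d[:,2])[:,None]
E
sed -i '/if 0 else/d' h.py
python3 - <<'E'
from h import *
im=cv2.imread("pics/top0.png"); i=r.camera_info("top")
hsv=cv2.cvtColor(im,cv2.COLOR_BGR2HSV)
m=((hsv[:,:,1]<60)&(hsv[:,:,2]>150)).astype(np.uint8)
m[:, :280]=0; m[:,386:]=0; m[:130]=0; m[240:]=0
cs,_=cv2.findContours(m,cv2.RETR_EXTERNAL,cv2.CHAIN_APPROX_NONE)
c=max(cs,key=cv2.contourArea); print(cv2.contourArea(c),cv2.minAreaRect(c))
P=cast(i,c[:,0],0.075)[:,:2]
(cx,cy),(w,h),a=cv2.minAreaRect((P*1000).astype(np.float32)); print("rect mm",cx,cy,w,h,a)
J=cast(i,[[371,243],[379,117],[402,186],[318,128],[276,176],[298,217]],0.055);print(J.round(3))
print(cv2.boxPoints(cv2.minAreaRect(c)))
cv2.imwrite("pics/crop.png",cv2.resize(cv2.drawContours(im.copy(),[c],-1,(0,0,255),1)[110:260,260:430],None,fx=4,fy=4))
E
```

```text
5680.0 ((337.14483642578125, 184.117431640625), (91.57038879394531, 64.66490173339844), 69.10224151611328)
rect mm 593.8539428710938 16.1534423828125 201.30923461914062 141.67892456054688 19.82899284362793
[[ 0.463 -0.057  0.055]
 [ 0.747 -0.083  0.055]
 [ 0.588 -0.13   0.055]
 [ 0.724  0.056  0.055]
 [ 0.616  0.151  0.055]
 [ 0.524  0.104  0.055]]
[[290.60764 152.87709]
 [351.01877 129.81102]
 [383.68204 215.35777]
 [323.2709  238.42384]]
```

View pics/crop.png

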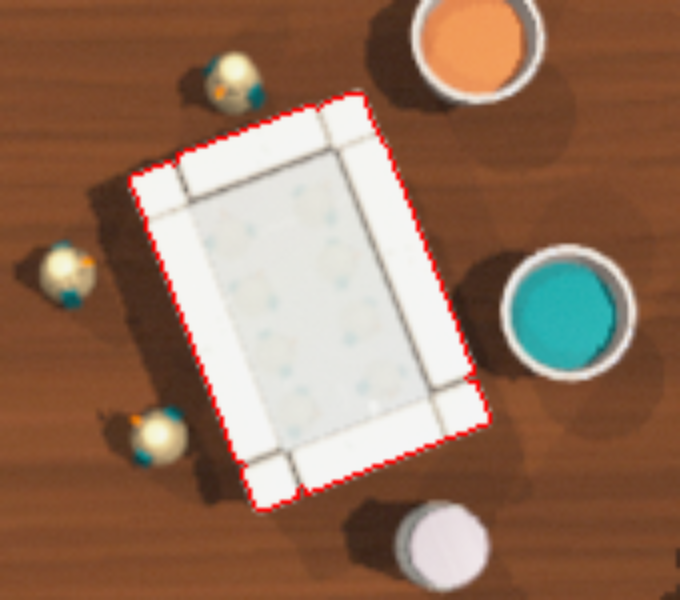

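The outline fits a 201 x 142 mm rectangle centred at (0.594, 0.016) with yaw 19.8°. I'll close the fingers and head over in graded rows.

play_rows --rows '[[[1,-0.03,0.03,0,-0.01],[1,-0.09,0.09,0,-0.02],[1,-0.15,0.16,0,-0.033],[1,-0.22,0.23,0,-0.033],[1,-0.29,0.3,0,-0.033],[1,-0.35,0.37,0,-0.033],[1,-0.4,0.42,0,-0.033],[1,-0.43,0.45,0,-0.033]]]' --squeeze 10

```text
time_s: 0.77
tcp_pos: [0.3373, -0.3654, 0.2264]
eef_rot: [180.0, 0.0, -160.2]
contact_force: [0.8, 0.2, -0.3]
gripper_width: 0.0403
gripper_force: 0.0
```

```bash
cat > go.py <<'E'
# box-frame target -> move shares from the present pose
import sys
from h import *
from scipy.spatial.transform import Rotation as R
C=np.array([.594,.016]); A=np.radians(19.8)
B=dict(near=(-.086,0),far=(.086,0),left=(0,.056),right=(0,-.056))
s=r.get_state(); Q=R.from_euler("xyz",s["eef_rot"],degrees=True)
print(s["time_s"],s["tcp_pos"].round(4),s["eef_rot"].round(2),s["contact_force"].round(2),round(s["gripper_width"],4))
c,n=np.cos(A),np.sin(A)
for k,b in B.items():
    p=np.r_[C+np.array([[c,-n],[n,c]])@b,.1]
    print(k,p.round(4),"shares to z=.1:",(Q.inv().apply(p-s["tcp_pos"])/.5).round(4))
E
python3 go.py
```

```text
0.7667 [ 0.3373 -0.3654  0.2264] [ 179.99    0.   -160.17] [ 0.8   0.15 -0.28] 0.0403
near [ 0.5131 -0.0131  0.1   ] shares to z=.1: [-0.5696  0.5435  0.253 ]
far [0.6749 0.0451 0.1   ] shares to z=.1: [-0.9136  0.5433  0.253 ]
left [0.575  0.0687 0.1   ] shares to z=.1: [-0.7416  0.6554  0.253 ]
right [ 0.613  -0.0367  0.1   ] shares to z=.1: [-0.7415  0.4314  0.253 ]
```

play_rows --rows '[[[1,-0.05,0.05,0,0],[1,-0.1,0.1,0,0],[1,-0.16,0.155,0,0],[1,-0.22,0.21,0,0],[1,-0.28,0.265,0,0],[1,-0.34,0.32,0,0],[1,-0.39,0.37,0,0],[1,-0.43,0.41,0,0]]]'

```text
time_s: 1.43
tcp_pos: [0.4705, -0.0992, 0.2265]
eef_rot: [180.0, 0.0, -160.1]
contact_force: [0.5, -0.5, -0.4]
gripper_width: 0.0004
gripper_force: 0.0
```

play_rows --rows '[[[1,-0.04,0.04,0.02,0],[1,-0.08,0.075,0.06,0],[1,-0.115,0.11,0.11,0],[1,-0.14,0.133,0.16,0],[1,-0.14,0.133,0.2,0],[1,-0.14,0.133,0.23,0],[1,-0.14,0.133,0.25,0],[1,-0.14,0.133,0.25,0]]]'

```text
time_s: 2.1
tcp_pos: [0.5116, -0.0156, 0.0994]
eef_rot: [180.0, -0.2, -160.2]
contact_force: [-0.5, 0.7, 0.7]
gripper_width: 0.0008
gripper_force: 0.0
```

```bash
python3 go.py; python3 - <<'E'
from h import *
cv2.imwrite("pics/w1.png",r.capture("wrist")[:,:,::-1])
cv2.imwrite("pics/s1.png",r.capture("side")[:,:,::-1])
E
```

```text
2.1 [ 0.5116 -0.0156  0.0994] [ 179.98   -0.24 -160.17] [-0.47  0.67  0.71] 0.0008
near [ 0.5131 -0.0131  0.1   ] shares to z=.1: [-0.0045  0.0037 -0.0013]
far [0.6749 0.0451 0.1   ] shares to z=.1: [-0.3485  0.0035 -0.0027]
left [0.575  0.0687 0.1   ] shares to z=.1: [-0.1765  0.1156 -0.002 ]
right [ 0.613  -0.0367  0.1   ] shares to z=.1: [-0.1764 -0.1084 -0.002 ]
```

View pics/w1.png

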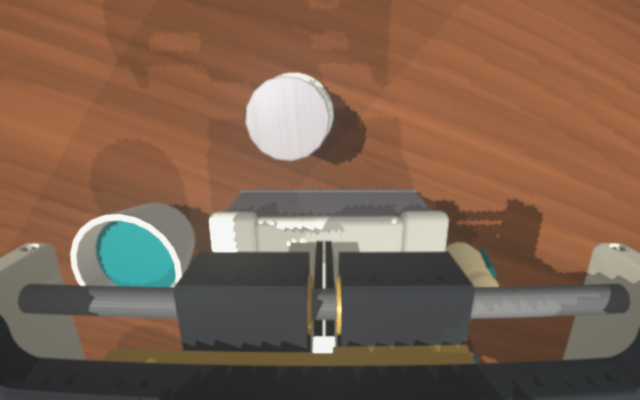

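The wrist view shows the fingers over the near bar. The box's near edge is at about row 215, and the jar at (290,117) is well clear. Now the first press.

play_rows --rows '[[[1,-0.0045,0.0037,0.015,0],[1,-0.0045,0.0037,0.03,0],[1,-0.0045,0.0037,0.036,0],[1,-0.0045,0.0037,0.042,0],[1,-0.0045,0.0037,0.047,0],[1,-0.0045,0.0037,0.052,0],[1,-0.0045,0.0037,0.055,0],[1,-0.0045,0.0037,0.056,0]]]'

```text
time_s: 2.87
tcp_pos: [0.5146, -0.0128, 0.0733]
eef_rot: [180.0, -0.0, -160.2]
contact_force: [0.2, -0.7, 0.4]
gripper_width: 0.0005
gripper_force: 0.0
```

```bash
python3 go.py
```

```text
2.8667 [ 0.5146 -0.0128  0.0733] [ 1.8000e+02 -1.0000e-02 -1.6016e+02] [ 0.21 -0.75  0.44] 0.0005
near [ 0.5131 -0.0131  0.1   ] shares to z=.1: [ 0.003   0.0004 -0.0534]
far [0.6749 0.0451 0.1   ] shares to z=.1: [-3.41e-01  2.00e-04 -5.34e-02]
left [0.575  0.0687 0.1   ] shares to z=.1: [-0.1691  0.1123 -0.0534]
right [ 0.613  -0.0367  0.1   ] shares to z=.1: [-0.1689 -0.1117 -0.0534]
```

play_rows --rows '[[[1,0,0,0.002,0],[1,0,0,0.004,0],[1,0,0,0.005,0],[1,0,0,0.006,0],[1,0,0,0.006,0],[1,0,0,0.006,0],[1,0,0,0.006,0],[1,0,0,0.006,0]]]'

```text
time_s: 3.53
tcp_pos: [0.5146, -0.0128, 0.0706]
eef_rot: [180.0, 0.0, -160.2]
contact_force: [-0.0, -0.1, 0.9]
gripper_width: 0.0007
gripper_force: 0.0
```

play_rows --rows '[[[1,0,0,-0.02,0],[1,0,0,-0.05,0],[1,-0.03,0.02,-0.06,0],[1,-0.07,0.05,-0.06,0],[1,-0.11,0.08,-0.06,0],[1,-0.14,0.1,-0.06,0],[1,-0.169,0.1125,-0.06,0],[1,-0.169,0.1125,-0.06,0]]]'

```text
time_s: 4.2
tcp_pos: [0.5773, 0.0708, 0.1014]
eef_rot: [-180.0, 0.1, -160.1]
contact_force: [0.4, 0.3, 0.1]
gripper_width: 0.0002
gripper_force: 0.0
```

```bash
python3 go.py; python3 - <<'E'
from h import *
a=cv2.imread("pics/side0.png"); b=np.ascontiguousarray(r.capture("side")[:,:,::-1])
cv2.imwrite("pics/s2.png",np.hstack([cv2.resize(x[160:270,230:420],None,fx=2,fy=2) for x in(a,b)]))
E
```

```text
4.2 [0.5773 0.0708 0.1014] [-1.7998e+02  1.1000e-01 -1.6005e+02] [0.43 0.33 0.11] 0.0002
near [ 0.5131 -0.0131  0.1   ] shares to z=.1: [ 0.178  -0.114   0.0025]
far [0.6749 0.0451 0.1   ] shares to z=.1: [-0.166  -0.1149  0.0032]
left [0.575  0.0687 0.1   ] shares to z=.1: [ 0.0057 -0.0025  0.0028]
right [ 0.613  -0.0367  0.1   ] shares to z=.1: [ 0.0063 -0.2265  0.0029]
```

View pics/s2.png

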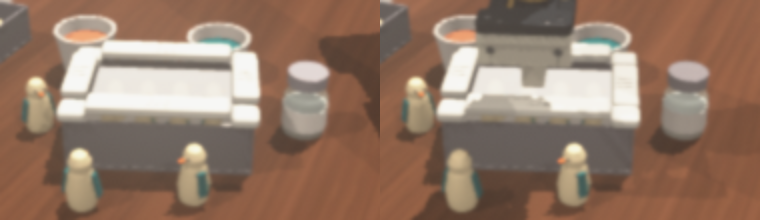

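In the side view, the near bar (right in the crop) is now flush and the box hasn't moved. Next is the left bar, then across to the right one.

play_rows --rows '[[[1,0.004,-0.0025,0.02,0],[1,0.004,-0.0025,0.034,0],[1,0.004,-0.0025,0.041,0],[1,0.004,-0.0025,0.047,0],[1,0.004,-0.0025,0.053,0],[1,0.004,-0.0025,0.058,0],[1,0.004,-0.0025,0.061,0],[1,0.004,-0.0025,0.061,0]]]'

```text
time_s: 4.92
tcp_pos: [0.5736, 0.0668, 0.0703]
eef_rot: [-180.0, 0.0, -160.2]
contact_force: [-1.6, -1.3, 2.2]
gripper_width: 0.0007
gripper_force: 1.3
```

play_rows --rows '[[[1,0,0,0,0],[1,0,0,0,0],[1,0,0,-0.02,0],[1,0,0,-0.05,0],[1,0,-0.05,-0.06,0],[1,0,-0.12,-0.06,0],[1,0,-0.19,-0.06,0],[1,0,-0.224,-0.06,0]]]'

```text
time_s: 5.58
tcp_pos: [0.6128, -0.0408, 0.101]
eef_rot: [-180.0, 0.1, -160.2]
contact_force: [-0.9, 1.2, 0.6]
gripper_width: 0.0009
gripper_force: 0.0
```

```bash
python3 go.py
```

```text
5.5833 [ 0.6128 -0.0408  0.101 ] [-1.7997e+02  8.0000e-02 -1.6019e+02] [-0.93  1.16  0.6 ] 0.0009
near [ 0.5131 -0.0131  0.1   ] shares to z=.1: [0.1689 0.1197 0.0016]
far [0.6749 0.0451 0.1   ] shares to z=.1: [-0.1751  0.1196  0.0021]
left [0.575  0.0687 0.1   ] shares to z=.1: [-0.0031  0.2316  0.0018]
right [ 0.613  -0.0367  0.1   ] shares to z=.1: [-0.0031  0.0076  0.0019]
```

play_rows --rows '[[[1,0,0.004,0.02,0],[1,0,0.004,0.034,0],[1,0,0.004,0.041,0],[1,0,0.004,0.047,0],[1,0,0.004,0.053,0],[1,0,0.004,0.058,0],[1,0,0.004,0.061,0],[1,0,0.004,0.061,0]]]'

```text
time_s: 6.25
tcp_pos: [0.6109, -0.0357, 0.0703]
eef_rot: [180.0, 0.0, -160.1]
contact_force: [-2.2, 1.3, 7.0]
gripper_width: 0.0006
gripper_force: 3.2
```

play_rows --rows '[[[1,0,0,0,0],[1,0,0,0,0],[1,0,0,-0.02,0],[1,0,0,-0.05,0],[1,-0.03,0.02,-0.06,0],[1,-0.08,0.05,-0.06,0],[1,-0.13,0.09,-0.06,0],[1,-0.17,0.112,-0.06,0]]]'

```text
time_s: 6.92
tcp_pos: [0.6731, 0.0473, 0.1007]
eef_rot: [180.0, 0.1, -160.1]
contact_force: [0.7, -0.1, 0.0]
gripper_width: 0.0004
gripper_force: 0.0
```

```bash
python3 go.py
```

```text
6.9167 [0.6731 0.0473 0.1007] [ 1.8000e+02  1.1000e-01 -1.6012e+02] [ 0.68 -0.05  0.01] 0.0004
near [ 0.5131 -0.0131  0.1   ] shares to z=.1: [ 0.3421 -0.0048  0.0008]
far [0.6749 0.0451 0.1   ] shares to z=.1: [-0.0019 -0.0053  0.0014]
left [0.575  0.0687 0.1   ] shares to z=.1: [0.1699 0.107  0.0011]
right [ 0.613  -0.0367  0.1   ] shares to z=.1: [ 0.1702 -0.117   0.0011]
```

Now the far bar. After that I'll lift well up and back away to look.

play_rows --rows '[[[1,-0.002,-0.003,0.02,0],[1,-0.002,-0.003,0.034,0],[1,-0.002,-0.003,0.041,0],[1,-0.002,-0.003,0.047,0],[1,-0.002,-0.003,0.053,0],[1,-0.002,-0.003,0.058,0],[1,-0.002,-0.003,0.061,0],[1,-0.002,-0.003,0.061,0]]]'

```text
time_s: 7.58
tcp_pos: [0.6728, 0.0432, 0.0703]
eef_rot: [-180.0, -0.0, -160.2]
contact_force: [-3.4, -0.6, 7.8]
gripper_width: 0.0002
gripper_force: 4.3
```

play_rows --rows '[[[1,0,0,0,0],[1,0,0,0,0],[1,0,0,-0.02,0],[1,0,0,-0.06,0],[1,0,0,-0.12,0],[1,0,0,-0.19,0],[1,0,0,-0.25,0],[1,0,0,-0.28,0]]]'

```text
time_s: 8.25
tcp_pos: [0.6747, 0.0434, 0.2144]
eef_rot: [-179.9, 0.3, -160.2]
contact_force: [1.2, -0.7, 0.7]
gripper_width: 0.0003
gripper_force: 0.0
```

play_rows --rows '[[[1,0.03,-0.05,0,0],[1,0.06,-0.12,0,0],[1,0.1,-0.19,0,0],[1,0.13,-0.26,0,0],[1,0.16,-0.33,0,0],[1,0.19,-0.4,0,0],[1,0.21,-0.46,0,0],[1,0.22,-0.5,0,0]]]'

```text
time_s: 8.92
tcp_pos: [0.6535, -0.2322, 0.2097]
eef_rot: [-180.0, -0.0, -160.3]
contact_force: [-0.1, 0.9, -0.5]
gripper_width: 0.0006
gripper_force: 0.0
```

```bash
python3 - <<'E'
from h import *
a=cv2.imread("pics/side0.png"); b=np.ascontiguousarray(r.capture("side")[:,:,::-1])
t0=cv2.imread("pics/top0.png"); t=np.ascontiguousarray(r.capture("top")[:,:,::-1])
f=lambda x,u:cv2.resize(x[u],(380,290))
S=np.s_[150:270,230:405];T=np.s_[105:258,255:432]
cv2.imwrite("pics/s3.png",np.vstack([np.hstack([f(a,S),f(b,S)]),np.hstack([f(t0,T),f(t,T)])]))
E
```

```text
(no output)
```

View pics/s3.png

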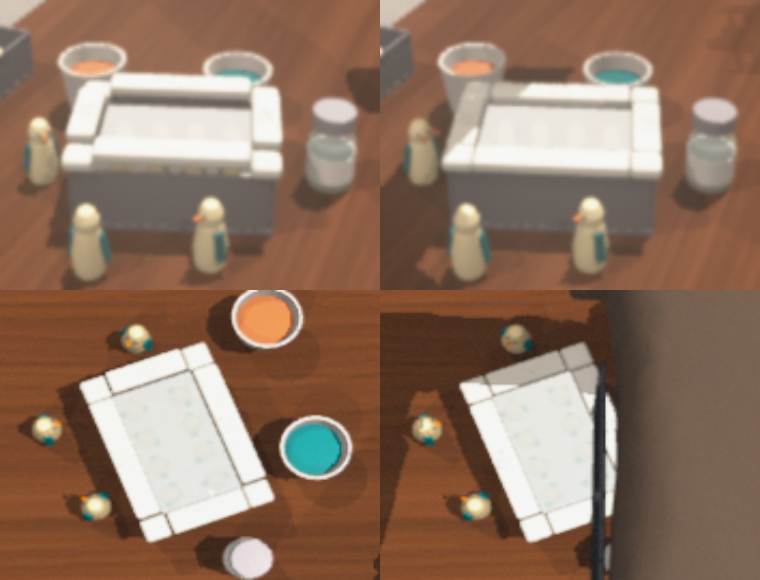

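All four bars look flush in the side view and everything else is standing as before. The far bar is in shadow, so I'll zoom in with more contrast before handing in.

```bash
python3 - <<'E'
from h import *
f=lambda x:cv2.resize(x[170:235,255:365],(400,300),interpolation=cv2.INTER_CUBIC)
a=cv2.imread("pics/side0.png"); b=np.ascontiguousarray(r.capture("side")[:,:,::-1])
cv2.imwrite("pics/s4.png",np.hstack([f(a),cv2.LUT(f(b),(255*(np.arange(256)/255)**1.5).astype(np.uint8))]))
print(r.get_state()["contact_force"])
E
```

```text
[ 0.17056063 -0.16351866 -0.67222834]
```

View pics/s4.png

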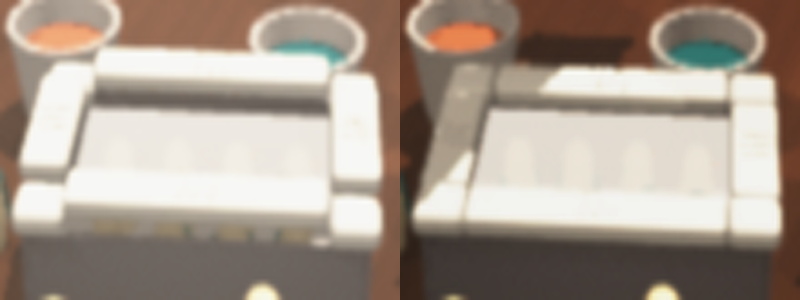

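All four bars are level with the corner blocks in the right half of the picture, including the far bar at about (460,120). The hand is clear.

```bash
python3 -c "
from plant import r
print(r.close_job())"
```

```text
the job is handed in; nothing more can be done
None
```

I pressed all four rim sections down; the camera shows them flush with the corner blocks, the box and the things around it look unmoved, the hand is clear, and the job was handed in at about 9 s.

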